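# Fit the handle and hold the sprung dish shutter open at 70 degrees

## Robot

A 6-joint arm with a two-finger parallel gripper is mounted at the origin on a cart in front of the work surface, level with it; the furniture and walls round the work are solid. World frame = base frame: x ahead of the robot, y to its left, z up, the work surface at z = 0. Lengths are in mm, angles in rad, forces in N, time in s.
With the tool pointing down it reaches from about 350 to 775 mm from the base axis. Payload 7.3 kg.
Tool frame: the origin (TCP) lies at the very end of the fingers, on their centre line; the grasp point (between the pads) lies 19 mm behind it; z points along the fingers, y is the line along which they close (so a half turn about z gives the same grasp; the last joint's range is limited). The gripper opens to 92 mm and grips with 3 to 60 N. Pads are 19 mm wide; open, the fingers measure 130 mm over their backs; the gripper's body (75 mm by 190 mm) begins 47 mm behind the grasp point.
Start: joints at [-1.448, 0.342, 1.524, -0, 1.275, -0.146], TCP at [139.449, -506.161, 226.741] pointing down, gripper open.
Joint ranges: [-2.53, 2.53], [-0.77, 2.02], [0.04, 2.7], [-1, 4.14], [0.28, 2.66], [-3.11, 3.11]. Speed limits (rad/s): [2.57, 2.57, 3.14, 3.14, 3.14, 3.14].

## Interface

Orientations are given as [roll, pitch, yaw] about the fixed x, y, z axes, in that order (R = Rz(yaw) Ry(pitch) Rx(roll)).
In Python, from plant import * gives the robot as it stands.
- The arm moves only by the tool arm_command, never from a script. Its arguments are lists of equal length, an entry for each row: "gripper": the finger opening in mm, from 0 to 91.8; "dp": the shift along the tool's x, y, z in units of 25 mm (1.0 is 25 mm), a list of three; "twist": the turn about the tool's z in units of 5 degrees (1.0 is 5 degrees). A call has exactly 5 rows; each row shifts and turns the commanded pose from where the row before left it, along the tool's axes as they then stand; what a row does not reach is not made up. A row lasts 1/8 s, in which the tool goes at most 62.5 mm and 10.7 degrees, less where a joint would pass 70% of its speed; a pose out of reach is approached as far as the arm can. A call is refused whole if a number of a shift passes 1 or a number of a turn 1, either way. A call with a gripper value outside its range is refused whole. The fingers move at their own pace and stop on an object; the grip force is fixed at half the most. Time passes only in rows, so rows that do not move let the fingers close, or fill a call up. It gives the time, the measured TCP pose, the force, the opening and the grip force at its end, in the units of the state.
- get_obs(): the state, without advancing time (a new reading comes with each control period).
- capture(name): name is "scene" or "top" or "wrist"; returns the picture (480x640x3 uint8, red, green, blue); there is no depth.
- get_calibration(name): a dict with "mtx" (3x3 intrinsics, pixels), "position" and "attitude" of the camera in the world; the wrist camera has in their place "mount" (4x4, takes a point from camera to tool coordinates, whose origin is the TCP and whose axes are the flange's). Camera axes: x right, y down, z forward; pixel columns grow to the right and rows downward; lengths in mm; the calibration is good to about 2 mm. A picture is of the moment at which its call begins: read the wrist's pose just before it. get_calibration takes no time and is no camera call.
- close_job(): hands the job in; it is judged then, once.
The state is a dict: "time": time; "joint_positions": joint angles; "dq": joint speeds; "tau": joint torques, N m; "tool_pos": TCP position; "tcp_rot": TCP orientation; "contact_force": force on the tool from outside, world axes, zero at the start; "moment": the same for the moment, N m; "grip_width": finger opening in mm; "finger_force": force on a finger pad.
Only numpy, scipy, OpenCV 4.12 (cv2) and the standard library are available. Lean on these libraries where they do the work, as an engineer would, in place of code of your own. Each camera call takes 0.05 s, during which the arm holds its last target. There are 200 camera calls.

## Task

The loose black handle has a square socket: fit it fully home, upright, onto the square shaft of the dish stage while the shutter is still shut. Then turn the shutter open counter-clockwise (seen from above) by the handle alone, to 70 degrees from shut, where its pointer stands at the second long mark of the scale, and keep holding it there: the shutter springs shut if let go, so the job finishes while the gripper still holds the handle, with the shutter steady. Do not touch the shutter plate itself, and leave the tube rack, the bottle and the tape roll where they are.

Things in the scene. Friction and masses are not known exactly. Their poses are not given: they have to be found in the camera images.
- handle: loose black handle, 71 mm tall, about 90 g, standing socket down. Origin: centre of the underside, z up. Lower part: block 38 x 38 x 30 mm with a square bore 21.6 mm wide, 24 mm deep, open below, sides along x and y, mouth chamfered 1 mm. Upper part: upright wing to grip, 46 mm along x, 12 mm thick along y, rising from the block's flat shoulder at z = 30 to z = 71 mm
- shaft_seat (a point): centre of the round steel shoulder (40 mm across) that the seated handle's underside rests on, 80 mm above the table. Above it rises the upright square shaft: 20 mm wide, sides along x and y, 21 mm high, its top 5 mm tapering to 14 mm. z: up, the pivot axis; x: along the shutter arm to the disc; turns with the shutter. The handle fits in any quarter turn and has about 5 degrees of play either way
- stage: fixed grey dish stage, 215 x 130 mm, top 45 mm above the table, from x = -58 to 158 and y = -65 to 65 mm of its frame; petri dish in a round seat at x = 95 mm, under the shutter. Origin on the table under the pivot axis, x towards the dish. White marks every 10 degrees round the pivot for the shutter's pointer, the long ones at 0 and 70 degrees
- rack: bystander: tube rack with tubes, 62 x 105 x 42 mm, origin under its middle
- bottle: bystander: small brown bottle, 44 mm across, 85 mm tall, origin under its middle
- tape: bystander: roll of tape lying flat, 58 mm across, 19 mm high, origin under its middle
- shutter_angle (a joint): angle of the shutter in rad: 0 shut (over the dish), grows counter-clockwise seen from above, up to 1.75; 70 degrees = 1.222. Turns together with the shaft. A spring drives it shut with about 0.06 N m when shut, rising to 0.13 N m at 70 degrees
- shutter: the bare steel shutter: a plate with a flat disc of 104 mm diameter, its middle 95 mm from the pivot, with an arm to the pivot and a short pointer on the arm's other side; 4 mm thick with two low ribs, its top 69 to 71 mm above the table. Origin on the pivot axis, 64 mm above the table, axes as shaft_seat. Carries the square shaft
- dish: petri dish, 92 mm across, 15 mm high, lying loose in its seat on the stage under the shutter; not handled. Origin under its middle, 46 mm above the table

How it is judged (in metres and radians):
On the way:
1. the handle sits fully home on the shaft, the shutter still shut (under 14 degrees) (distance between handle and shaft_seat below 0.004 m and angle between handle's own z axis and vertical below 0.1 rad and value of joint shutter_angle below 0.25 rad), for 0.1 s.
At the end, for the whole second after the job is handed in: the shutter stands still (under 0.1 rad/s) at 70 degrees from shut, give or take 7, held only through the handle: the handle sits upright and home on the shaft (within 5 mm of its seat, tilt under 0.12 rad), the fingers grip it, and nothing else touches the shutter (value of joint shutter_angle between 1.1 and 1.344 rad and velocity of joint shutter_angle between -0.1 and 0.1 rad/s and distance between handle and shaft_seat below 0.005 m and angle between handle's own z axis and vertical below 0.12 rad and contact force between the fingers and handle above 1 N and contact force between each of the arm, the fingers, rack, bottle, tape, dish and shutter below 0.5 N); the arm keeps its last pose, push and grip.
It fails at once if the robot touches the shutter itself (over 1 N) (contact force between any of the arm, the fingers and shutter above 1 N).
It fails at once if a bystander (rack, bottle or tape) is moved more than 20 mm (distance of any of rack, bottle, tape from where it was at the start of the episode above 0.02 m).
It also fails if it takes over 42 s, if anything falls off the work surface, if the arm or the gripper's body presses on something with over 40 N, if the wrist force passes 120 N, or if a joint passes its speed limit or range.

## Working session

There is one attempt and no reset: what is moved stays moved. The work goes in short steps, Python scripts to look and compute and a tool call to move; the robot and the scene stay as the last step left them, time stands still between calls to the robot, and variables do not carry over. Pictures are saved under pics/ and viewed, at most 10 in all, crops included, and the job is handed in when it is done.

Besides the shell and the picture viewer there is one more tool, called after "Emit:" as name([rows], argument=value, ...), one row to a line, values as JSON. arm_command: Moves the arm, as the interface text tells. Its arguments: {"type":"object","properties":{"gripper":{"type":"array"},"dp":{"type":"array"},"twist":{"type":"array"}},"required":["gripper","dp","twist"]}

```bash
mkdir -p pics; ls; python3 - <<'E'
from plant import *
import cv2,numpy as np
o=get_obs();print(o)
for n in ("top","scene"):
    im=capture(n);cv2.imwrite(f"pics/{n}0.png",im[:,:,::-1]);print(n,get_calibration(n))
print(get_calibration("wrist"))
E
```

```text
pics
{'time': 0.0, 'joint_positions': array([-1.44802479e+00,  3.42748230e-01,  1.52502219e+00, -1.00152786e-06,
        1.27538351e+00, -1.46002513e-01]), 'dq': array([ 0.00058429, -0.00025708, -0.00024303,  0.00137792,  0.0004582 ,
       -0.00179855]), 'tau': array([ 3.33624957e-03, -4.31235230e+01, -2.44218636e+01,  7.20926025e-02,
        5.60331834e-02, -1.41792975e-04]), 'tool_pos': array([ 139.38333015, -505.73907132,  226.02991503]), 'tcp_rot': array([-3.14004785e+00, -2.26193207e-04,  2.68774169e-01]), 'contact_force': array([-0.22719035, -0.27843396,  0.27135148]), 'moment': array([-0.00217576,  0.01886418, -0.00516555]), 'finger_force': 0.0, 'grip_width': 91.35896431148495}
top {'mtx': array([[486.48170808,   0.        , 329.6818444 ],
       [  0.        , 486.48170808, 239.62026802],
       [  0.        ,   0.        ,   1.        ]]), 'position': array([ 450.86589169,   24.62030738, 1202.98412741]), 'attitude': array([-3.0597656 , -0.02290141, -1.57135138])}
scene {'mtx': array([[523.40438202,   0.        , 325.09633535],
       [  0.        , 523.40438202, 238.87643481],
       [  0.        ,   0.        ,   1.        ]]), 'position': array([ -93.45061121, 1125.09854745,  822.84754163]), 'attitude': array([-2.09658798, -0.00305167, -2.60091537])}
{'mtx': array([[355.35173876,   0.        , 315.44247245],
       [  0.        , 355.35173876, 243.3654911 ],
       [  0.        ,   0.        ,   1.        ]]), 'mount': array([[ 1.17624254e-03, -9.56693151e-01, -2.91095916e-01,
         7.95502469e+01],
       [ 9.99999242e-01,  1.23139916e-03, -6.28483782e-06,
         7.68733947e-01],
       [ 3.64467926e-04, -2.91095688e-01,  9.56693874e-01,
        -1.56126876e+02],
       [ 0.00000000e+00,  0.00000000e+00,  0.00000000e+00,
         1.00000000e+00]])}
```

View pics/top0.png

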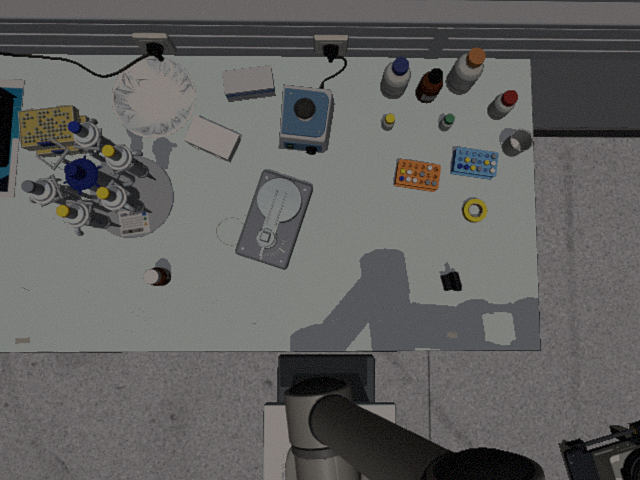

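View pics/scene0.png

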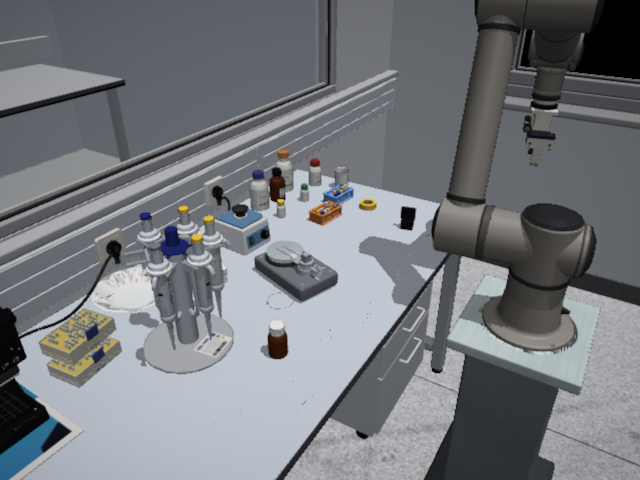

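The top view shows the handle at about (451,281), the pivot at about (266,238) and the shutter disc at (279,199). The bottle is at (157,277), a brown bottle standing clear of the path. The scene view agrees.

```bash
cat > h.py <<'E'
import numpy as np,cv2
from plant import *
from scipy.spatial.transform import Rotation as R
def campose(n,o=None):
    c=get_calibration(n)
    if n!="wrist": return c["mtx"],R.from_euler('xyz',c["attitude"]).as_matrix(),c["position"]
    o=o or get_obs(); Rt=R.from_euler('xyz',o["tcp_rot"]).as_matrix(); m=c["mount"]
    return c["mtx"],Rt@m[:3,:3],Rt@m[:3,3]+o["tool_pos"]
def cast(P,uv,z):
    K,Rc,p=P; d=Rc@np.linalg.solve(K,[uv[0],uv[1],1]); return p+d*(z-p[2])/d[2]
def proj(P,X):
    K,Rc,p=P; q=K@(Rc.T@(np.array(X)-p)); return q[:2]/q[2]
def delta(o,X,yaw):
    """shift to X in tool units (25mm) now, and twist in 5deg units"""
    Rt=R.from_euler('xyz',o["tcp_rot"]).as_matrix()
    dy=(o["tcp_rot"][2]-yaw+np.pi/2)%np.pi-np.pi/2
    return (Rt.T@(np.array(X)-o["tool_pos"])/25).round(2), round(np.degrees(dy)/5,2)
E
python3 - <<'E'
from h import *
im=cv2.imread("pics/top0.png");P=campose("top")
g=im[255:300,425:480].max(2); 
m=(g<45).astype(np.uint8)
ys,xs=np.nonzero(m);print(len(xs),xs.min()+425,xs.max()+425,ys.min()+255,ys.max()+255)
print("handle",cast(P,(452,281),40),"pivot",cast(P,(265,238),100),"disc",cast(P,(279,199),70))
cv2.imwrite("pics/t1.png",np.hstack([cv2.resize(im[250:310,420:480],(400,400),interpolation=cv2.INTER_CUBIC),cv2.resize(im[170:270,225:325],(400,400),interpolation=cv2.INTER_CUBIC)]))
E
```

```text
300 441 461 272 290
handle [ 447.14573518 -295.21494456   40.        ] pivot [544.82626659 146.11593049 100.        ] disc [639.32392497 117.58741283  70.        ]
```

View pics/t1.png

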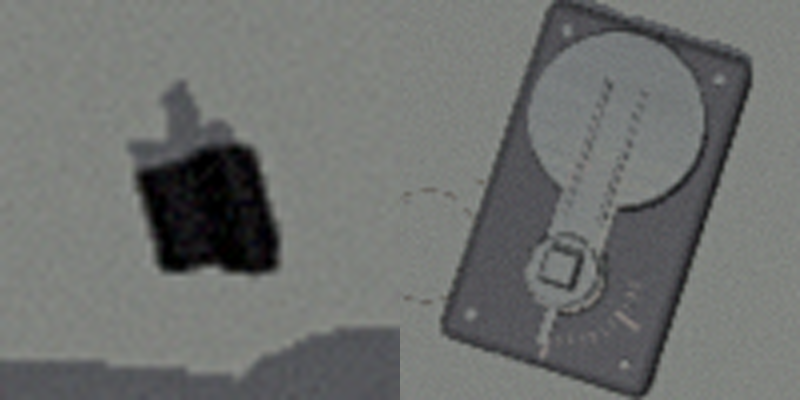

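The handle's block is yawed about 12–15°. The shaft is at pixel (265,237) and the stage yaw is about -17°. I'll go above the handle.

```bash
python3 - <<'E'
from h import *
o=get_obs();print(delta(o,[445,-292,200],o["tcp_rot"][2]))
E
```

```text
(array([14.06, -5.  ,  1.05]), np.float64(0.0))
```

Emit:
arm_command([
  [1, -0.36, 0.05],
  [1, -0.36, 0.05],
  [1, -0.36, 0.05],
  [1, -0.36, 0.05],
  [1, -0.36, 0.05],
], gripper=[91, 91, 91, 91, 91], twist=[0, 0, 0, 0, 0])

```text
time: 0.72
tool_pos: [248.6, -428.8, 220.1]
tcp_rot: [-3.141, 0.0, 0.269]
contact_force: [0.5, -0.8, -0.0]
grip_width: 91.0
finger_force: 0.0
```

Emit:
arm_command([
  [1, -0.36, 0.05],
  [1, -0.36, 0.05],
  [1, -0.36, 0.05],
  [1, -0.36, 0.05],
  [1, -0.36, 0.05],
], gripper=[91, 91, 91, 91, 91], twist=[0, 0, 0, 0, 0])

```text
time: 1.35
tool_pos: [357.1, -352.3, 213.8]
tcp_rot: [-3.141, 0.0, 0.269]
contact_force: [0.9, -0.1, -0.6]
grip_width: 91.0
finger_force: 0.0
```

Emit:
arm_command([
  [1, -0.36, 0.05],
  [1, -0.36, 0.05],
  [1, -0.36, 0.05],
  [1, -0.36, 0.05],
  [0, 0, 0],
], gripper=[91, 91, 91, 91, 91], twist=[0, 0, 0, 0, 0])

```text
time: 1.98
tool_pos: [444.1, -290.7, 208.7]
tcp_rot: [-3.141, 0.0, 0.271]
contact_force: [-0.3, -0.3, 0.1]
grip_width: 91.1
finger_force: 0.0
```

```bash
python3 - <<'E'
from h import *
o=get_obs();im=capture("wrist");cv2.imwrite("pics/w1.png",im[:,:,::-1]);print(o["time"],o["tool_pos"],o["tcp_rot"],o["dq"].round(3))
np.save("w1.npy",np.r_[o["tool_pos"],o["tcp_rot"]])
P=campose("wrist",o);print(proj(P,[446,-294,71]))
E
```

```text
1.975 [ 444.11856616 -290.65289457  208.66356916] [-3.14070613e+00  4.59452367e-04  2.71243590e-01] [-0.038 -0.012  0.014 -0.019 -0.001 -0.021]
[319.06283178 231.26842772]
```

View pics/w1.png

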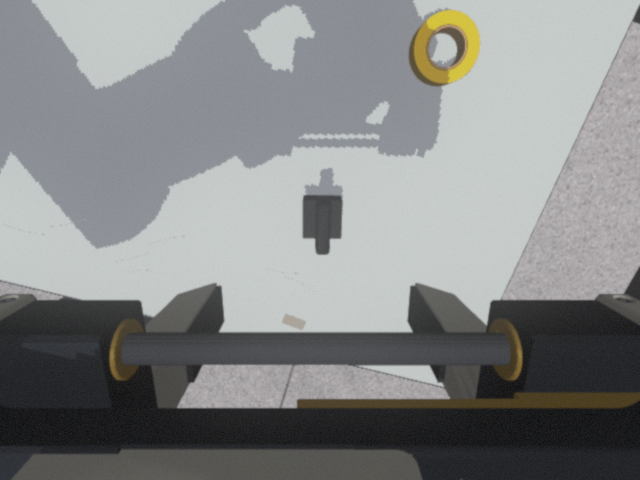

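The wing runs along image vertical, about (322,199) to (322,253), with the block from 303 to 341. The handle is already nearly aligned with the tool x axis. I'll measure it now.

```bash
python3 - <<'E'
from h import *
im=cv2.imread("pics/w1.png");v=np.load("w1.npy");o={"tool_pos":v[:3],"tcp_rot":v[3:]};P=campose("wrist",o)
m=(im.max(2)<95).astype(np.uint8);m[:190]=0;m[262:]=0;m[:,:290]=0;m[:,355:]=0
for r in range(190,258,4):
    x=np.nonzero(m[r])[0]; print(r,(x.min(),x.max(),len(x)) if len(x) else None, im[r,300:346:3].max(1))
E
```

```text
190 None [202 202 161 151 153 154 152 153 154 154 154 153 151 154 168 205]
194 None [203 190 151 136 137 138 136 141 141 138 138 138 143 143 184 202]
198 (np.int64(304), np.int64(340), 37) [203 120  72  68  70  72  72  71  72  71  69  70  73  72 164 199]
202 (np.int64(304), np.int64(340), 37) [201 108  83  84  82  78  75  75  67  75  75  85  82  81 146 201]
206 (np.int64(304), np.int64(340), 37) [202 110  82  82  83  78  77  76  74  75  72  81  81  80 150 202]
210 (np.int64(304), np.int64(340), 37) [202 110  82  85  85  80  77  81  81  77  73  84  80  82 154 201]
214 (np.int64(304), np.int64(340), 37) [200 108  87  84  83  78  75  79  79  79  77  83  83  80 171 204]
218 (np.int64(304), np.int64(340), 37) [203 107  83  85  87  76  78  81  82  79  77  82  81  81 188 201]
222 (np.int64(304), np.int64(340), 37) [201 112  83  87  81  78  76  83  82  78  75  82  83  82 187 202]
226 (np.int64(304), np.int64(340), 37) [203 111  83  84  84  78  76  83  81  79  72  80  81  83 188 202]
230 (np.int64(304), np.int64(339), 36) [202 110  86  86  85  76  76  82  79  73  77  81  81  86 190 201]
234 (np.int64(304), np.int64(339), 36) [200 110  83  88  83  80  79  84  83  78  81  83  82  87 190 202]
238 (np.int64(316), np.int64(329), 14) [200 167 151 153 152  96  79  84  80  79 119 136 133 137 200 201]
242 (np.int64(316), np.int64(328), 13) [201 202 203 204 203 123  80  86  77  78 187 204 202 202 202 203]
246 (np.int64(316), np.int64(328), 13) [203 202 202 201 204 126  83  84  82  73 180 200 201 204 202 202]
250 (np.int64(317), np.int64(328), 12) [203 204 202 202 203 160  77  82  83  77 190 203 204 203 201 203]
254 None [201 201 203 203 205 201 142 132 131 161 202 201 202 202 203 202]
```

```bash
python3 - <<'E'
from h import *
v=np.load("w1.npy");o={"tool_pos":v[:3],"tcp_rot":v[3:]};P=campose("wrist",o)
ax=np.array([np.cos(.271),np.sin(.271),0])
a=cast(P,(322.7,253.5),71)+23*ax
b=cast(P,(322.2,237.5),30)+19*ax
print(a,b)
c=(a+b)/2
print(delta(get_obs(),[a[0],a[1],36],.271),delta(get_obs(),[b[0],b[1],36],.271))
E
```

```text
[ 449.71780771 -296.3492017    71.        ] [ 448.57668995 -296.91475302   30.        ]
(array([0.2 , 0.27, 6.91]), np.float64(-0.01)) (array([0.15, 0.28, 6.91]), np.float64(-0.01))
```

Emit:
arm_command([
  [0.17, 0.27, 1],
  [0, 0, 1],
  [0, 0, 1],
  [0, 0, 1],
  [0, 0, 1],
], gripper=[60, 60, 60, 60, 60], twist=[0, 0, 0, 0, 0])

```text
time: 2.65
tool_pos: [448.3, -297.9, 83.5]
tcp_rot: [3.142, 0.0, 0.268]
contact_force: [-0.4, -0.3, 0.3]
grip_width: 59.8
finger_force: 0.0
```

Emit:
arm_command([
  [0, 0, 1],
  [0, 0, 0.85],
  [0, 0, 0],
  [0, 0, 0],
  [0, 0, 0],
], gripper=[60, 50, 30, 0, 0], twist=[0, 0, 0, 0, 0])

```text
time: 3.28
tool_pos: [449.7, -297.8, 39.0]
tcp_rot: [3.14, -0.001, 0.269]
contact_force: [-0.6, -0.6, -0.1]
grip_width: 24.4
finger_force: 0.0
```

Emit:
arm_command([
  [0, 0, 0],
  [0, 0, 0],
  [0, 0, 0],
  [0, 0, 0],
  [0, 0, 0],
], gripper=[0, 0, 0, 0, 0], twist=[0, 0, 0, 0, 0])

```text
time: 3.9
tool_pos: [449.6, -297.3, 38.5]
tcp_rot: [3.141, -0.0, 0.269]
contact_force: [-0.6, 1.2, 5.6]
grip_width: 12.0
finger_force: 30.0
```

```bash
python3 - <<'E'
from h import *
o=get_obs();print(delta(o,[488,163,175],-.293))
E
```

```text
(array([  6.38, -17.34,  -5.47]), np.float64(6.44))
```

Emit:
arm_command([
  [0, 0, -1],
  [0, 0, -1],
  [0, 0, -1],
  [0, 0, -1],
  [0, 0, -1],
], gripper=[0, 0, 0, 0, 0], twist=[1, 1, 1, 1, 1])

```text
time: 4.53
tool_pos: [449.1, -296.9, 163.3]
tcp_rot: [-3.141, 0.001, -0.17]
contact_force: [-0.1, -0.3, -0.5]
grip_width: 12.0
finger_force: 30.0
```

Emit:
arm_command([
  [0, 0, -0.5],
  [-0.21, -1, 0],
  [-0.21, -1, 0],
  [-0.21, -1, 0],
  [-0.21, -1, 0],
], gripper=[0, 0, 0, 0, 0], twist=[1, 0.4, 0, 0, 0])

```text
time: 5.15
tool_pos: [456.6, -194.3, 175.1]
tcp_rot: [-3.141, 0.001, -0.29]
contact_force: [-0.1, -0.3, -1.2]
grip_width: 12.0
finger_force: 30.0
```

Emit:
arm_command([
  [-0.21, -1, 0],
  [-0.21, -1, 0],
  [-0.21, -1, 0],
  [-0.21, -1, 0],
  [-0.21, -1, 0],
], gripper=[0, 0, 0, 0, 0], twist=[0, 0, 0, 0, 0])

```text
time: 5.78
tool_pos: [467.2, -67.0, 175.1]
tcp_rot: [3.142, 0.001, -0.29]
contact_force: [0.1, 0.4, -0.1]
grip_width: 12.0
finger_force: 30.0
```

Emit:
arm_command([
  [-0.21, -1, 0],
  [-0.21, -1, 0],
  [-0.21, -1, 0],
  [-0.21, -1, 0],
  [-0.21, -1, 0],
], gripper=[0, 0, 0, 0, 0], twist=[0, 0, 0, 0, 0])

```text
time: 6.4
tool_pos: [477.7, 60.2, 175.1]
tcp_rot: [3.141, 0.001, -0.29]
contact_force: [0.6, -0.6, -1.0]
grip_width: 12.0
finger_force: 30.0
```

Emit:
arm_command([
  [-0.21, -1, 0],
  [-0.21, -1, 0],
  [-0.21, -1, 0],
  [-0.21, -1, 0],
  [0, 0, 0],
], gripper=[0, 0, 0, 0, 0], twist=[0, 0, 0, 0, 0])

```text
time: 7.02
tool_pos: [486.1, 162.3, 175.0]
tcp_rot: [3.141, 0.001, -0.287]
contact_force: [-0.7, -0.3, -1.6]
grip_width: 12.0
finger_force: 30.0
```

Emit:
arm_command([
  [0, 0, 0],
  [0, 0, 0],
  [0, 0, 0],
  [0, 0, 0],
  [0, 0, 0],
], gripper=[0, 0, 0, 0, 0], twist=[0, 0, 0, 0, 0])

```text
time: 7.65
tool_pos: [486.4, 161.0, 175.5]
tcp_rot: [3.142, -0.0, -0.29]
contact_force: [-0.6, -0.0, -1.1]
grip_width: 11.6
finger_force: 30.0
```

```bash
python3 - <<'E'
from h import *
o=get_obs();im=capture("wrist");cv2.imwrite("pics/w2.png",im[:,:,::-1]);print(o["time"],o["tool_pos"],o["tcp_rot"],o["dq"].round(3))
np.save("w2.npy",np.r_[o["tool_pos"],o["tcp_rot"]])
P=campose("wrist",o);print(proj(P,[545,146,101]),proj(P,[639,117,70]))
E
```

```text
7.65 [486.41194104 160.99973235 175.47224758] [ 3.14151152e+00 -7.42767715e-05 -2.90064466e-01] [ 0.003  0.002 -0.001  0.002 -0.001  0.001]
[311.37136582 167.04095222] [312.96322049   6.14580739]
```

View pics/w2.png

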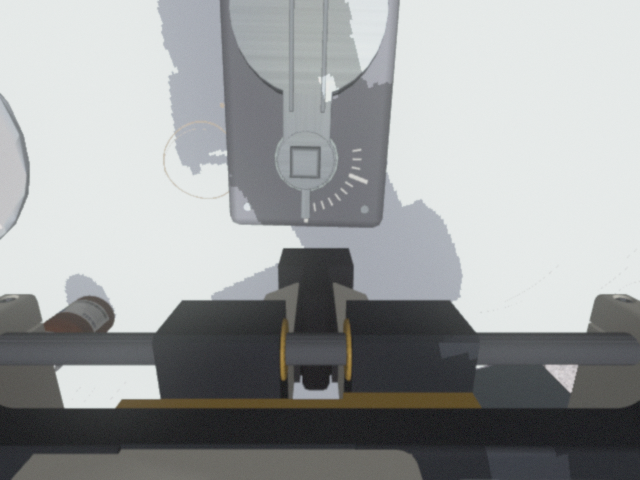

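The shaft square is at about (305,161), with its sides near image-aligned. The held handle is at about (316,290) and upright. I'll zoom in for precise edges.

```bash
python3 - <<'E'
from h import *
im=cv2.imread("pics/w2.png")
a=cv2.resize(im[135:190,275:335],(600,550),interpolation=cv2.INTER_CUBIC)
cv2.imwrite("pics/w2c.png",a)
E
```

```text
(no output)
```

View pics/w2c.png

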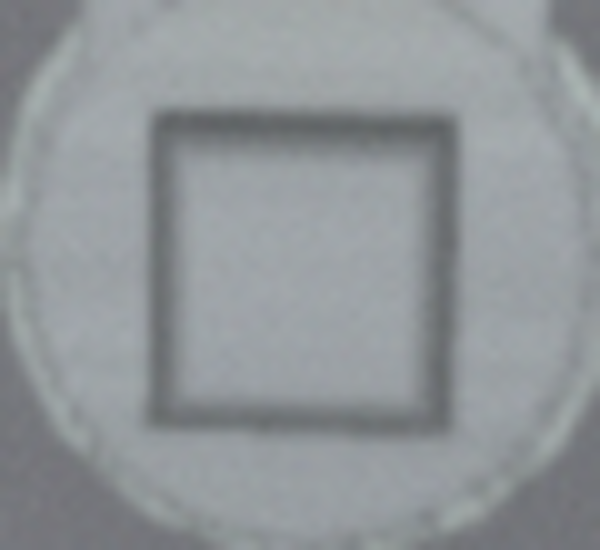

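```bash
python3 - <<'E'
from h import *
im=cv2.imread("pics/w2.png");v=np.load("w2.npy");o={"tool_pos":v[:3],"tcp_rot":v[3:]};P=campose("wrist",o)
Rt=R.from_euler('xyz',v[3:]).as_matrix()
for x,y,z in [(19,-19,38.5),(19,19,38.5),(19,-19,8.5),(19,19,8.5)]: print((x,y,z),proj(P,v[:3]+Rt@[x,y,z]).round(1))
for r in (252,256,260,270,275): 
    x=np.nonzero(im[r,265:370].max(1)<90)[0]+265; print(r,x.min(),x.max())
for c in (285,295,305,318,330,345): print(c,[int(t) for t in im[240:285:3,c].max(1)])
s=cast(P,(305.4,162.2),96);print("shaft",s, "tool",(Rt.T@(s-v[:3])).round(1))
E
```

```text
(19, -19, 38.5) [281.9 246. ]
(19, 19, 38.5) [348.1 246. ]
(19, -19, 8.5) [276.4 264.1]
(19, 19, 8.5) [353.5 264.2]
252 283 348
256 282 349
260 281 351
270 279 352
275 279 352
285 [229, 229, 229, 73, 69, 67, 66, 68, 64, 69, 68, 66, 66, 67, 67]
295 [230, 229, 228, 65, 63, 65, 61, 63, 62, 64, 63, 65, 63, 59, 72]
305 [177, 179, 176, 64, 60, 63, 59, 60, 61, 54, 56, 59, 56, 54, 53]
318 [178, 179, 175, 59, 60, 54, 56, 56, 51, 58, 55, 54, 50, 50, 47]
330 [178, 177, 176, 55, 51, 56, 56, 56, 59, 59, 59, 55, 52, 47, 51]
345 [180, 178, 175, 61, 59, 59, 58, 53, 55, 59, 57, 57, 55, 55, 55]
shaft [548.66284417 148.99377735  96.        ] tool [63.1 -6.3 79.5]
```

Emit:
arm_command([
  [0.86, -0.09, 0],
  [0.86, -0.09, 0],
  [0.85, -0.08, 0],
  [0, 0, 0.6],
  [0, 0, 0.6],
], gripper=[0, 0, 0, 0, 0], twist=[0, 0, 0, 0.27, 0])

```text
time: 8.32
tool_pos: [548.7, 149.1, 143.9]
tcp_rot: [3.141, 0.002, -0.314]
contact_force: [0.2, 0.3, -1.3]
grip_width: 11.9
finger_force: 30.0
```

Emit:
arm_command([
  [0, 0, 0.1],
  [0, 0, 0.1],
  [0, 0, 0.1],
  [0, 0, 0],
  [0, 0, 0],
], gripper=[0, 0, 0, 0, 0], twist=[0, 0, 0, 0, 0])

```text
time: 8.95
tool_pos: [550.0, 149.1, 138.2]
tcp_rot: [-3.141, -0.001, -0.313]
contact_force: [-0.4, -0.4, -1.1]
grip_width: 12.1
finger_force: 30.0
```

```bash
python3 - <<'E'
from h import *
o=get_obs();im=capture("wrist")[:,:,::-1];s=capture("scene")[:,:,::-1];print(o["time"],o["tool_pos"],o["tcp_rot"],o["contact_force"],o["moment"])
cv2.imwrite("pics/c3.png",np.hstack([cv2.resize(im[40:340,140:500],(480,400)),cv2.resize(s[220:310,245:315],(311,400),interpolation=cv2.INTER_CUBIC)]))
E
```

```text
8.95 [549.95574441 149.09222211 138.20972344] [-3.14142827e+00 -5.06882337e-04 -3.13267286e-01] [-0.43497452 -0.37091617 -1.07196907] [ 0.02566385 -0.01376737  0.01493215]
```

View pics/c3.png

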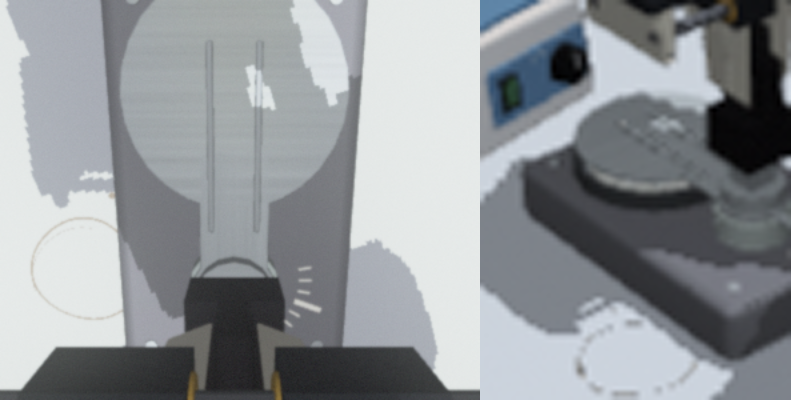

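The wrist crop shows the block centred over the arm at column 234 of the crop, and there is no contact force. I'll descend gently.

Emit:
arm_command([
  [0, 0, 0.1],
  [0, 0, 0.1],
  [0, 0, 0.1],
  [0, 0, 0],
  [0, 0, 0],
], gripper=[0, 0, 0, 0, 0], twist=[0, 0, 0, 0, 0])

```text
time: 9.68
tool_pos: [549.9, 149.1, 130.4]
tcp_rot: [3.142, -0.0, -0.313]
contact_force: [1.0, -0.2, -0.1]
grip_width: 11.7
finger_force: 30.0
```

Emit:
arm_command([
  [0, 0, 0.15],
  [0, 0, 0.15],
  [0, 0, 0.1],
  [0, 0, 0],
  [0, 0, 0],
], gripper=[0, 0, 0, 0, 0], twist=[0, 0, 0, 0, 0])

```text
time: 10.3
tool_pos: [549.9, 149.0, 120.5]
tcp_rot: [3.142, -0.0, -0.313]
contact_force: [0.3, -0.5, -1.2]
grip_width: 12.3
finger_force: 30.0
```

Emit:
arm_command([
  [0, 0, 0.06],
  [0, 0, 0.06],
  [0, 0, 0],
  [0, 0, 0],
  [0, 0, 0],
], gripper=[0, 0, 0, 0, 0], twist=[0, 0, 0, 0, 0])

```text
time: 10.92
tool_pos: [550.1, 149.1, 118.4]
tcp_rot: [-3.141, -0.001, -0.313]
contact_force: [-2.3, 0.1, 5.6]
grip_width: 12.0
finger_force: 30.0
```

Seated, with contact at z=118.4 as expected. I'll turn it counter-clockwise.

Emit:
arm_command([
  [0, 0, 0],
  [0, 0, 0],
  [0, 0, 0],
  [0, 0, 0],
  [0, 0, 0],
], gripper=[0, 0, 0, 0, 0], twist=[-0.6, -0.6, -0.6, -0.6, -0.6])

```text
time: 11.55
tool_pos: [550.4, 149.9, 118.5]
tcp_rot: [-3.14, -0.002, -0.05]
contact_force: [0.3, 2.5, 4.7]
grip_width: 11.7
finger_force: 30.0
```

Emit:
arm_command([
  [0, 0, 0],
  [0, 0, 0],
  [0, 0, 0],
  [0, 0, 0],
  [0, 0, 0],
], gripper=[0, 0, 0, 0, 0], twist=[-0.6, -0.6, -0.6, -0.6, -0.6])

```text
time: 12.18
tool_pos: [550.3, 150.3, 118.5]
tcp_rot: [-3.14, -0.002, 0.212]
contact_force: [-1.4, 4.9, 5.8]
grip_width: 11.8
finger_force: 30.0
```

Emit:
arm_command([
  [0, 0, 0],
  [0, 0, 0],
  [0, 0, 0],
  [0, 0, 0],
  [0, 0, 0],
], gripper=[0, 0, 0, 0, 0], twist=[-0.6, -0.6, -0.6, -0.6, -0.6])

```text
time: 12.8
tool_pos: [550.0, 150.8, 118.5]
tcp_rot: [-3.14, -0.003, 0.473]
contact_force: [-1.4, 6.9, 5.4]
grip_width: 12.2
finger_force: 30.0
```

Emit:
arm_command([
  [0, 0, 0],
  [0, 0, 0],
  [0, 0, 0],
  [0, 0, 0],
  [0, 0, 0],
], gripper=[0, 0, 0, 0, 0], twist=[-0.6, -0.6, -0.6, -0.6, -0.6])

```text
time: 13.42
tool_pos: [549.7, 151.3, 118.5]
tcp_rot: [-3.139, -0.003, 0.735]
contact_force: [-3.0, 7.9, 6.4]
grip_width: 11.6
finger_force: 30.0
```

Emit:
arm_command([
  [0, 0, 0],
  [0, 0, 0],
  [0, 0, 0],
  [0, 0, 0],
  [0, 0, 0],
], gripper=[0, 0, 0, 0, 0], twist=[-0.6, -0.6, -0.6, -0.6, -0.4])

```text
time: 14.05
tool_pos: [549.3, 151.6, 118.5]
tcp_rot: [-3.139, -0.003, 0.979]
contact_force: [-3.8, 9.3, 8.2]
grip_width: 12.2
finger_force: 30.0
```

Emit:
arm_command([
  [0, 0, 0],
  [0, 0, 0],
  [0, 0, 0],
  [0, 0, 0],
  [0, 0, 0],
], gripper=[0, 0, 0, 0, 0], twist=[0, 0, 0, 0, 0])

```text
time: 14.68
tool_pos: [549.4, 151.6, 118.5]
tcp_rot: [-3.139, -0.004, 0.978]
contact_force: [-3.5, 9.9, 6.4]
grip_width: 12.0
finger_force: 30.0
```

```bash
python3 - <<'E'
from h import *
o=get_obs();im=capture("wrist")[:,:,::-1];s=capture("scene")[:,:,::-1];t=capture("top")[:,:,::-1]
print(o["time"],o["tool_pos"],o["tcp_rot"],o["contact_force"],o["moment"])
np.save("w4.npy",np.r_[o["tool_pos"],o["tcp_rot"]]);cv2.imwrite("pics/w4.png",im);cv2.imwrite("pics/t4.png",t)
cv2.imwrite("pics/c4.png",np.hstack([cv2.resize(im,(480,360)),cv2.resize(s[220:310,245:345],(320,360),interpolation=cv2.INTER_CUBIC)]))
E
```

```text
14.675 [549.35496084 151.60504285 118.51400287] [-3.13942907 -0.0035341   0.97793413] [-3.52834179  9.86060348  6.39369143] [ 1.72838239  0.82694512 -0.14602164]
```

View pics/c4.png

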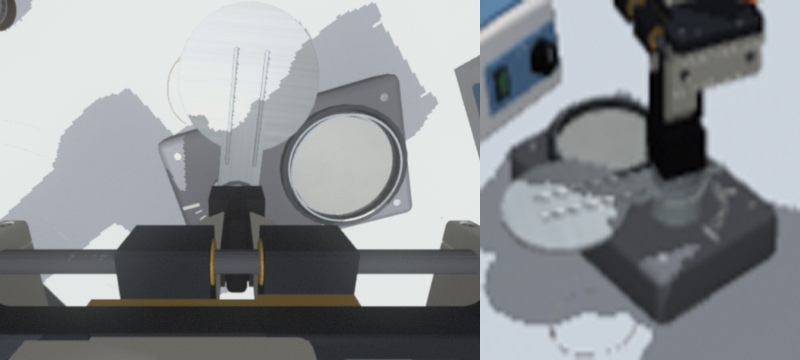

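The shutter has opened, the dish is exposed and the handle looks upright. The ribs run from (237,47) to (227,165) and from (268,50) to (256,165) in the wrist half. I'll measure the angle from the ribs and compare it with the shut view.

```bash
python3 - <<'E'
from h import *
def ang(f,n,y0,y1,x0,x1):
    im=cv2.imread(f);v=np.load(n);P=campose("wrist",{"tool_pos":v[:3],"tcp_rot":v[3:]})
    g=cv2.GaussianBlur(im,(3,3),0)
    L=cv2.createLineSegmentDetector().detect(cv2.cvtColor(g,cv2.COLOR_BGR2GRAY)[y0:y1,x0:x1])[0][:,0]
    for a,b,c,d in L:
        if np.hypot(c-a,d-b)<45 or abs(d-b)<abs(c-a)*3: continue
        p,q=cast(P,(a+x0,b+y0),71),cast(P,(c+x0,d+y0),71)
        if p[0]+p[1]>q[0]+q[1] : p,q=q,p
        w=q-p;print(f,np.round([a+x0,b+y0,c+x0,d+y0]),np.degrees(np.arctan2(w[1],w[0])).round(1))
ang("pics/w2.png","w2.npy",0,125,275,345)
ang("pics/w4.png","w4.npy",50,240,280,375)
E
```

```text
pics/w2.png [328.   1. 326.  72.] -18.1
pics/w2.png [294.   1. 294. 109.] -17.9
pics/w2.png [321.  73. 322.   1.] -17.5
pics/w2.png [288. 109. 288.   1.] -17.5
pics/w4.png [310. 123. 316.  64.] 50.5
pics/w4.png [306. 171. 310. 126.] 50.5
pics/w4.png [345. 128. 352.  68.] 50.8
pics/w4.png [335. 219. 344. 136.] 50.7
pics/w4.png [352. 137. 342. 221.] 50.6
pics/w4.png [302. 167. 307. 109.] 50.8
```

The shutter stands at about 68.4°, inside the 63–77° band. It is steady and still pressed home by about 6 N, so I'm handing it in.

```bash
python3 -c "
from plant import *
print(close_job())"
```

```text
the job is handed in; nothing more can be done
None
```

I fitted the handle onto the shaft with the shutter shut, turned it counter-clockwise to about 68° (target 70° ± 7°), and handed the job in with the gripper still holding it steady; the judge's verdict was not shown.

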